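Pop the fuse hatch of a power distributor

TASK

The garage has been flooded and the fuses of the portable power distributor must be looked at. Open the narrower of the two hatches on its top: press it in gently, once only, at the ribbed pad on its free edge until the push-push latch lets go, then draw back so that it springs up, and see that it stays standing open by itself. Pick nothing up, and leave the wide hatch shut, the main switch as it is set and everything on and around the box where it lies.

Things in the scene. Friction and masses are not known exactly. Their poses are not given: they have to be found in the camera images.
- distributor: Heavy black box, does not move: 220 mm deep (own x), 340 wide (own y), flat grey top plate 125 mm above the bench; tube frames at both ends 16 mm higher. Origin under its centre, front towards own -x. Two grey hatches, 8 mm proud of the plate, hinged at own x = +20, free edge at x = -72 mm: narrow fuse hatch 76 mm wide (centre y = -82), wide breaker hatch 150 mm (y = +68).
- fuse_hatch (a joint): Narrow hatch, rad about its far edge. 0 = shut and latched; its spring lifts it to 1.25 (72 degrees, free edge 88 mm above the plate) and holds it there. Negative = pressed in: the latch lets go at -0.055 (4.3 mm at the pad), the stop is at -0.08 (6 mm). Takes about 3 N at the pad, more nearer the hinge. Let go, it follows the finger up, fully open in about 1 s. Pushed in again it latches again.
- fuse_hatch_pad (a point): Centre of the upper face of the ribbed press pad (24 mm along the box's x, 40 mm along its y) at the middle of the narrow hatch's free edge; 135 mm above the bench when the hatch is shut, 78 mm from the hinge line. It rides on the hatch; its axes are the box's when shut.
- fuse_hatch_hinge (a point): Middle of the narrow hatch's hinge line, 127 mm above the bench; y along the hinge line.
- breaker_hatch (a joint): The wide hatch beside it, with the same latch, pad and joint values. It stays shut (0).
- main_switch_tip (a point): Pointer end of the rotary main switch's bar grip, 169 mm above the bench, 17 mm out from the switch's axis, which stands on the top plate at the box's own x = +66, y = -105 mm; 44 mm tall, about 40 mm across. Set at any angle over a quarter turn.
- fuse_carrier: Loose white fuse carrier with a ridge grip, 22 x 68 x 28 mm, lying on the distributor's top plate behind the wide hatch. Origin under its centre.
- tester: Loose pen-shaped voltage tester, 14 mm thick, 140 mm long, lying on the distributor's top plate in front of the wide hatch, along the box's y. Origin under its middle, x towards its tip.
- pliers: Loose pliers, about 165 mm long and 18 mm high, lying on the bench to the left or right of the box. Origin on the bench under the rivet, x towards the jaws.
- torch: Loose aluminium torch, 150 mm long, head 42 mm across, lying on the bench to the left or right of the box. Origin on the bench under its middle, x towards the lens.
- multimeter: Loose black multimeter, 150 x 76 x 40 mm, lying on its back on the bench to the left or right of the box. Origin under its centre.
- screw_jar: Loose glass jar with a steel lid, 68 mm across, 85 mm tall on the bench to the left or right of the box. Origin under its centre.

How it is judged:
By the outcome, as a careful person would: the job done as asked, in the order asked, and still so for the second after the job is handed in, with the robot touching nothing.
It also fails if it takes over 32 s, if anything falls off the work surface, if the arm or the gripper's body presses on something with over 40 N, if the wrist force passes 120 N, or if a joint passes its speed limit or range.

ROBOT

A 7-joint arm with a two-finger parallel gripper is mounted at the origin on the work surface. World frame = base frame: x ahead of the robot, y to its left, z up, the work surface at z = 0. Lengths are in m, angles in rad, forces in N, time in s.
With the tool pointing down it reaches from about 0.425 to 0.875 m from the base axis. Payload 9.9 kg.
Tool frame: the origin (TCP) lies at the very end of the fingers, on their centre line; the grasp point (between the pads) lies r.tcp_to_grasp behind it (r.tcp_to_grasp is the distance from the TCP to the grasp point, in m); z points along the fingers, y is the direction in which the jaws open and shut (so a half turn about z gives the same grasp; the last joint's range is limited). The gripper opens to 85 mm and grips with 20 to 120 N. Pads are 22 mm wide; open, the fingers measure 114 mm over their backs; the gripper's body (76 mm by 85 mm) begins 54 mm behind the grasp point. The pads swing forward as they close: fully open they stand 13 mm farther back than shut.
Start: joints at [-1.305, 0.576, 0.025, 1.437, -0.015, 1.129, -0.057], TCP at [0.231, 0.634, 0.231] pointing down, gripper open.
Joint ranges: [-2.76, 2.76], [-0.34, 2.15], [-1.52, 1.57], [0.19, 2.46], [-1.09, 4.23], [0.17, 1.99], [-2.82, 2.82]. Speed limits (rad/s): [2.22, 2.22, 3.01, 3.01, 3.14, 3.14, 3.14].

INTERFACE

Orientations are given as a rotation vector (axis times angle).
In Python, from plant import status, cams, r, models gives the robot as it stands.
- The arm moves only by the tool step_arm, never from a script. Its argument "targets" is a list of rows, each a list of 4 numbers: the shift along the tool's x, y, z in units of 0.6 m (1.0 is 0.6 m), then the turn about the tool's z in units of 360 degrees (1.0 is 360 degrees). In form: [[x, y, z, spin], ...]. A call has 1 to 20 rows; each row is the pose to reach, as a shift and turn from the pose measured when the call began, along the tool's axes at that moment, turning the shorter way round; what a row does not reach only later rows make up. A row lasts 1/12 s, in which the tool goes at most 41.7 mm and 7.16 degrees, less where a joint would pass 70% of its speed; a pose out of reach is approached as far as the arm can. A call with a number of a shift or a turn outside -1 to 1 is refused whole. A call with a gripper value outside its range is refused whole. "grip" is the finger opening in mm, from 0 to 85.4, set as the call begins (left out, the last holds). The fingers move at their own pace and stop on an object; the grip force is fixed at half the most. Time passes only in rows, so rows that repeat a pose let the fingers close. It gives the time, the measured TCP pose, the force and the opening at its end, in the units of the state.
- status.read_state(): the state, without advancing time (a new reading comes with each control period).
- cams.grab_frame(name): name is "scene" or "side" or "wrist"; returns a dict with "image" (400x640x3 uint8, red, green, blue), "vertical_fov" (degrees; the focal length in pixels is half the picture's height over the tangent of half this angle, whatever the lens; pixels are square), "cx", "cy" (the principal point, pixels), "position" and "rotation" of the camera in the world. Camera axes: x right, y down, z forward; pixel columns grow to the right and rows downward; lengths in m; the calibration is good to about 2 mm. A picture is of the moment at which its call begins. There is no depth.
- r.hand_in(): hands the job in, once; it reports no verdict.
Trained networks look in a picture, given as the dict that the camera call returned (one of the last four; its "shot" number tells which), for a name from the list of things; names that differ only in an ending like _2 or _b are one class to them, and where a whole thing is asked for, a point or a joint stands for the part that bears it (a point fixed in the world has none). Each returns a list of dicts, best first, with "score" (0 to 1); they miss things now and then, are a little off and sometimes report something else, mostly with a low value. They report only what shows in the picture. A call takes as long as a camera call.
- models.recognise(picture, name): "point" ([x, y, z] in m, in world coordinates, good to about 4 mm: the middle of the surface that is visible of it).
The state is a dict: "clock": time; "joint_pos": joint angles; "qd": joint speeds; "joint_torque": joint torques, N m; "tcp_pos": TCP position; "eef_rot": TCP orientation; "force": force on the tool from outside, world axes, zero at the start; "torque": the same for the moment, N m; "finger_gap": opening from 0.0 (shut) to 1.0 (fully open).
Only numpy, scipy, OpenCV 4.12 (cv2) and the standard library are available. Lean on these libraries where they do the work, as an engineer would, in place of code of your own. Each camera call takes 0.05 s, during which the arm holds its last target.

## Working session

There is one attempt and no reset: what is moved stays moved. The work goes in short steps, Python scripts to look and compute and a tool call to move; the robot and the scene stay as the last step left them, time stands still between calls to the robot, and variables do not carry over. Pictures are saved under pics/ and viewed, and the job is handed in when it is done.

Besides the shell and the picture viewer there is one more tool, called after ">>>" as name(argument=value, ...), one argument or row to a line, values as JSON. step_arm: Moves the arm, as the interface text tells. Its arguments: {"type":"object","properties":{"targets":{"type":"array","items":{"type":"array","items":{"type":"number"}}},"grip":{"type":"number"}},"required":["targets"]}

```bash
mkdir -p pics; cat > h.py <<'E'
import numpy as np,cv2
from plant import status,cams,r,models
def save(f,n): cv2.imwrite('pics/'+n,cv2.cvtColor(f['image'],cv2.COLOR_RGB2BGR))
def proj(f,p):
    R=np.array(f['rotation']);
    if R.shape!=(3,3): R=cv2.Rodrigues(R.astype(float))[0]
    q=R.T@(np.array(p)-f['position']); F=200/np.tan(np.radians(f['vertical_fov']/2))
    return f['cx']+F*q[0]/q[2],f['cy']+F*q[1]/q[2]
def ray(f,u,v,z):
    R=np.array(f['rotation'])
    if R.shape!=(3,3): R=cv2.Rodrigues(R.astype(float))[0]
    F=200/np.tan(np.radians(f['vertical_fov']/2))
    d=R@np.array([(u-f['cx'])/F,(v-f['cy'])/F,1]);p=np.array(f['position']);return p+d*(z-p[2])/d[2]
E
python3 - <<'E'
from h import *
np.set_printoptions(precision=4,suppress=True)
for n in ['scene','side']:
    f=cams.grab_frame(n);save(f,n+'0.png');print(n,np.array(f['position']),f['vertical_fov'])
    for k in ['distributor','fuse_hatch','fuse_hatch_pad','fuse_hatch_hinge','breaker_hatch','main_switch_tip','fuse_carrier','tester','pliers','torch','multimeter','screw_jar']:
        for d in models.recognise(f,k)[:2]: print(k,round(d['score'],2),np.array(d['point']),np.round(proj(f,d['point'])))
print(status.read_state(), r.tcp_to_grasp)
E
```

```text
scene [0.8833 0.5809 1.1662] 56.30500658983041
distributor 0.94 [0.6021 0.1239 0.1218] [324. 240.]
fuse_hatch 0.59 [0.5847 0.0174 0.1368] [313. 210.]
fuse_hatch_pad 0.72 [0.5844 0.0163 0.1341] [313. 210.]
fuse_hatch_hinge 0.79 [0.582  0.0191 0.1318] [314. 210.]
breaker_hatch 0.71 [0.5377 0.1626 0.1308] [348. 240.]
breaker_hatch 0.61 [0.4798 0.1262 0.1387] [358. 222.]
main_switch_tip 0.65 [0.6772 0.025  0.1556] [288. 220.]
fuse_carrier 0.52 [0.6258 0.2408 0.1414] [336. 272.]
tester 0.46 [0.4761 0.1251 0.1346] [359. 222.]
pliers 0.76 [0.5509 0.5217 0.0167] [405. 359.]
multimeter 0.61 [ 0.3497 -0.5001  0.0292] [305. 111.]
multimeter 0.44 [0.5837 0.0203 0.1315] [313. 211.]
screw_jar 0.75 [ 0.5032 -0.5563  0.0607] [266. 109.]
side [ 0.2846 -1.0451  1.2313] 55.346478168456734
distributor 0.69 [0.5829 0.011  0.1314] [328. 190.]
distributor 0.68 [0.5697 0.0368 0.127 ] [323. 187.]
fuse_hatch 0.88 [0.5795 0.0096 0.1333] [327. 190.]
fuse_hatch 0.69 [0.5388 0.1463 0.1368] [309. 170.]
fuse_hatch_pad 0.78 [0.58   0.0083 0.1316] [327. 191.]
fuse_hatch_hinge 0.57 [0.5804 0.0063 0.135 ] [328. 191.]
b
[... 254 characters left out ...]
]
torch 0.51 [0.3648 0.5019 0.0341] [259. 146.]
torch 0.33 [ 0.4871 -0.5941  0.0839] [352. 342.]
multimeter 0.64 [0.4749 0.1098 0.1364] [297. 178.]
screw_jar 0.94 [ 0.4904 -0.5944  0.0823] [353. 342.]
{'clock': 1.3, 'joint_pos': array([-1.3048,  0.5757,  0.0249,  1.4371, -0.015 ,  1.129 , -0.0566]), 'qd': array([ 0.0008, -0.001 ,  0.0017, -0.0016, -0.0007,  0.0003, -0.0012]), 'joint_torque': array([ -0.0006, -76.5498,   2.2486, -28.6284,   0.0153,   0.0031,
         0.    ]), 'tcp_pos': array([0.2313, 0.6341, 0.2313]), 'eef_rot': array([-0.5468, -3.0936,  0.0001]), 'force': array([0.3074, 0.2128, 0.5375]), 'torque': array([ 0.0753,  0.0141, -0.0331]), 'finger_gap': 0.9986058207829874} 0.0187
```

```bash
python3 - <<'E'
import cv2
a=cv2.imread('pics/scene0.png');b=cv2.imread('pics/side0.png')
cv2.imwrite('pics/sc_crop.png',cv2.resize(a[170:310,250:410],None,fx=5,fy=4.28*5/5,interpolation=3)[:600] if 0 else cv2.resize(a[170:310,240:420],None,fx=4.2,fy=4.2,interpolation=3))
cv2.imwrite('pics/si_crop.png',cv2.resize(b[110:240,230:410],None,fx=4.2,fy=4.2,interpolation=3))
E
```

```text
(no output)
```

View pics/sc_crop.png

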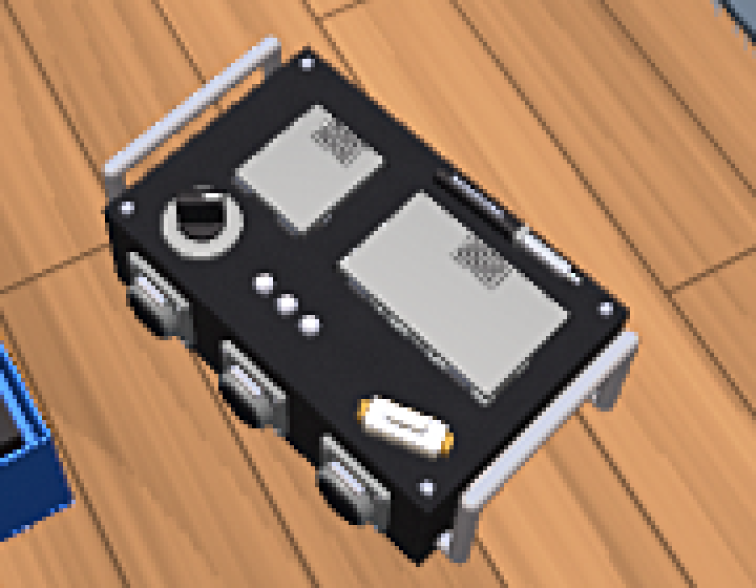

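View pics/si_crop.png

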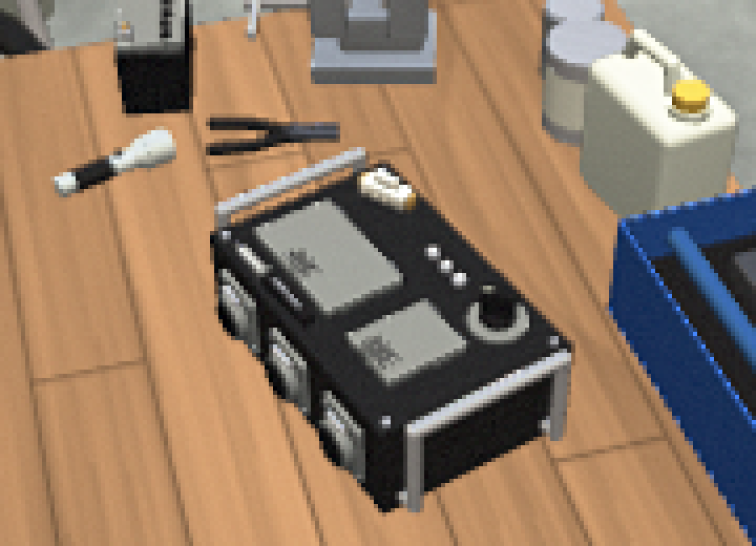

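View pics/scene0.png

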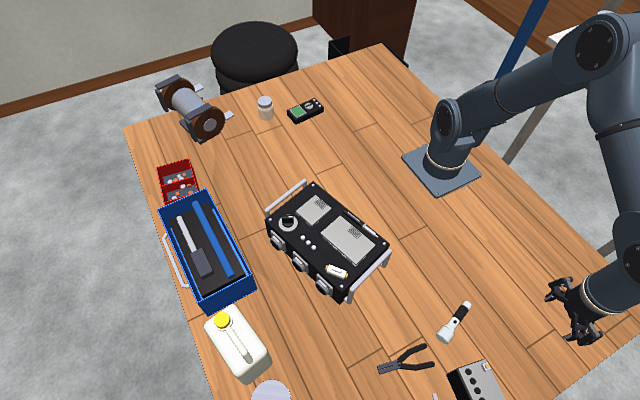

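The scene crop shows the narrow hatch beside the switch, its pad at about (321,203) in the full image. The wide hatch has the tester in front of it and the carrier behind. I'll fit the box pose from the hatch corners in both views.

```bash
cat > fit.py <<'E'
from h import *
from scipy.optimize import least_squares
np.set_printoptions(precision=4,suppress=True)
S=np.array([[317,104],[383,160],[303,232],[235,175],[425,193],[570,315],[487,402],[340,265],[340,140],[482,262]])/4.2+[240,170]
D=np.array([[345,335],[390,385],[467,345],[428,298],[255,235],[327,315],[403,275],[330,202],[380,352],[302,263]])/4.2+[230,110]
n=[(-72,-120),(-72,-44),(20,-44),(20,-120)];w=[(-72,-7),(-72,143),(20,143),(20,-7)];p=[(-58,-82),(-58,68)]
oS=n+w+p
oD=[n[1],n[0],n[3],n[2],w[1],w[0],w[3],w[2]]+p
def W(q,o,z): c,s=np.cos(q[2]),np.sin(q[2]);return [q[0]+(c*o[0]-s*o[1])/1e3,q[1]+(s*o[0]+c*o[1])/1e3,z]
fs=[cams.grab_frame('scene'),cams.grab_frame('side')]
def res(q,which=(0,1)):
    out=[]
    for i in which:
        for u,o in zip((S,D)[i],(oS,oD)[i]): out+=list(np.array(proj(fs[i],W(q,o,.133)))-u)
    return np.array(out)
for wh in [(0,),(1,),(0,1)]:
    r_=least_squares(res,[.58,.1,.2],args=(wh,),loss='soft_l1');q=r_.x
    print(wh,q,np.degrees(q[2]),np.sqrt(np.mean(r_.fun**2)),'pad',W(q,(-58,-82),.135),'hinge',W(q,(20,-82),.127),'tip edge',W(q,(-72,-82),.133))
print(r_.fun.reshape(-1,2))
for o in [(66,-105)]: print('switch axis',W(q,o,.169))
s=status.read_state();print(s['tcp_pos'],cv2.Rodrigues(s['eef_rot'])[0])
E
python3 fit.py
```

```text
(0,) [0.5817 0.1039 0.2922] 16.742448946020936 0.47476161321262905 pad [np.float64(0.5497628702404754), np.float64(0.008623303698621576), 0.135] hinge [np.float64(0.6244563982996691), np.float64(0.03109276889186624), 0.127] tip edge [np.float64(0.5363563395631842), np.float64(0.004590322766500746), 0.133]
(1,) [0.5791 0.0918 0.2975] 17.04637465463691 0.5584116423140003 pad [np.float64(0.5476814423756822), np.float64(-0.0036380718142463436), 0.135] hinge [np.float64(0.6222547307671275), np.float64(0.01922728754191333), 0.127] tip edge [np.float64(0.5342964931772176), np.float64(-0.007742110673044242), 0.133]
(0, 1) [0.5812 0.1015 0.2918] 16.717152108481184 1.072358339577931 pad [np.float64(0.549232743864602), np.float64(0.0063142204415462255), 0.135] hinge [np.float64(0.6239361852066805), np.float64(0.028750705274305496), 0.127] tip edge [np.float64(0.5358244338801263), np.float64(0.0022871590613073867), 0.133]
[[ 0.0783 -0.7401]
 [ 0.7645 -0.311 ]
 [-0.3294 -0.1663]
 [-0.5576 -1.1969]
 [-0.9633 -1.2266]
 [ 0.1494 -0.37  ]
 [-0.0623 -1.4425]
 [-0.8484 -0.6501]
 [-0.2828 -0.012 ]
 [-0.1242 -0.3088]
 [ 0.2395 -1.5836]
 [-0.6038 -2.1792]
 [ 0.2628 -1.5717]
 [-0.6611 -1.2108]
 [-0.3703 -3.0235]
 [-0.0785 -2.0961]
 [ 0.5254 -0.7899]
 [-0.1666 -2.5792]
 [-0.2829 -1.4018]
 [-0.2366 -1.1803]]
switch axis [np.float64(0.6746079474232071), np.float64(0.01995454054916601), 0.169]
[0.2313 0.6341 0.2313] [[-0.9394  0.3427 -0.    ]
 [ 0.3427  0.9394 -0.    ]
 [-0.     -0.     -1.    ]]
```

>>> step_arm(
  targets=[
    [-0.2,-0.19,-0.117,-0.03],
    [-0.858,-0.806,-0.117,-0.102],
    [-0.858,-0.806,-0.117,-0.102],
    [-0.858,-0.806,-0.117,-0.102],
    [-0.858,-0.806,-0.117,-0.102],
    [-0.858,-0.806,-0.117,-0.102],
    [-0.858,-0.806,-0.117,-0.102],
    [-0.858,-0.806,-0.117,-0.102],
    [-0.858,-0.806,-0.117,-0.102],
    [-0.858,-0.806,-0.117,-0.102],
    [-0.858,-0.806,-0.117,-0.102],
    [-0.858,-0.806,-0.117,-0.102],
    [-0.858,-0.806,-0.117,-0.102],
    [-0.858,-0.806,-0.117,-0.102],
    [-0.858,-0.806,-0.117,-0.102],
    [-0.858,-0.806,-0.117,-0.102],
    [-0.858,-0.806,-0.117,-0.102],
    [-0.858,-0.806,-0.117,-0.102],
    [-0.858,-0.806,-0.117,-0.102],
    [-0.858,-0.806,-0.117,-0.102],
  ],
  grip=0,
)

```text
clock: 3.07
tcp_pos: [0.549, 0.0038, 0.3013]
eef_rot: [0.455, -3.108, -0.001]
force: [0.5, 0.6, -0.1]
finger_gap: -0.001
```

```bash
python3 - <<'E'
from h import *
np.set_printoptions(precision=4,suppress=True)
f=cams.grab_frame('wrist');save(f,'w1.png');print(f['position'],f['rotation'],f['vertical_fov'],f['cx'],f['cy'])
for k in ['fuse_hatch','fuse_hatch_pad','fuse_hatch_hinge','breaker_hatch','main_switch_tip']:
    for d in models.recognise(f,k)[:2]: print(k,round(d['score'],2),np.array(d['point']),np.round(proj(f,d['point'])))
s=status.read_state();print(s['clock'],s['tcp_pos'],cv2.Rodrigues(s['eef_rot'])[0],s['finger_gap'])
print(proj(f,s['tcp_pos']))
E
```

```text
[ 0.4849 -0.0158  0.4447] [1.7719 2.3798 0.3191] 59.81826406103084 315.74841194787524 205.78986000310218
fuse_hatch 0.83 [0.5742 0.0092 0.1325] [314. 214.]
fuse_hatch 0.74 [0.6163 0.2347 0.1402] [519. 317.]
fuse_hatch_pad 0.78 [0.573  0.011  0.1324] [316. 213.]
fuse_hatch_hinge 0.91 [0.5718 0.0129 0.1311] [318. 212.]
breaker_hatch 0.97 [0.5342 0.1577 0.1324] [477. 218.]
main_switch_tip 0.64 [0.621  0.4968 0.0038] [630. 312.]
3.3667 [0.5489 0.0046 0.3016] [[-0.9574 -0.2889  0.    ]
 [-0.2889  0.9574  0.0003]
 [-0.0001  0.0002 -1.    ]] -0.002826930972239746
(np.float64(317.96701583296164), np.float64(266.67258602710575))
```

View pics/w1.png

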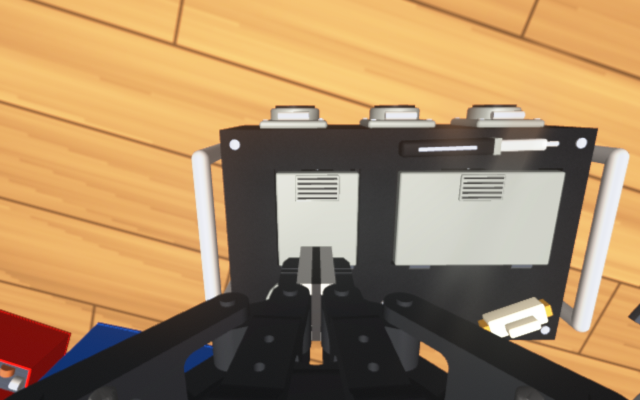

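```bash
python3 - <<'E'
from h import *
from scipy.optimize import least_squares
np.set_printoptions(precision=4,suppress=True)
f=cams.grab_frame('wrist')
print('pad',ray(f,318,187.5,.135),'hingemid',ray(f,318.5,265.5,.133),'edge',ray(f,317.5,171.5,.133))
P=np.array([[277,172],[358,172],[358,265],[279,266],[398,172],[564,172],[552,266],[394,265],[318,187.5]],float)
O=[(-72,-120),(-72,-44),(20,-44),(20,-120),(-72,-7),(-72,143),(20,143),(20,-7),(-60,-82)]
def W(q,o,z): c,s=np.cos(q[2]),np.sin(q[2]);return [q[0]+(c*o[0]-s*o[1])/1e3,q[1]+(s*o[0]+c*o[1])/1e3,z]
def pd(p,k):
    F=200/np.tan(np.radians(f['vertical_fov']/2));u=(np.array(p)-[f['cx'],f['cy']])/F
    return u*(1+k*(u@u))*F+[f['cx'],f['cy']]
def res(q): return np.concatenate([pd(proj(f,W(q,o,.133)),q[3])-u for o,u in zip(O,P)])
a=least_squares(res,[.58,.1,.29,0]);print(a.x,a.fun.reshape(-1,2),W(a.x,(-58,-82),.135))
E
```

```text
pad [0.5485 0.0065 0.135 ] hingemid [0.6232 0.0297 0.133 ] edge [0.5349 0.0019 0.133 ]
[0.5807 0.1017 0.2995 0.0062] [[-1.6103  1.0899]
 [ 1.2214  0.5731]
 [-1.2977  0.8872]
 [-0.1633  0.3464]
 [ 2.0709  0.3127]
 [ 2.4358 -0.8059]
 [-2.9394 -1.0862]
 [ 0.641   0.6772]
 [-0.6352 -1.6953]] [np.float64(0.5494500564967886), np.float64(0.006232451348632206), 0.135]
```

>>> step_arm(
  targets=[
    [0,0.003,0.06,0],
    [0,0.003,0.12,0],
    [0,0.003,0.18,0],
    [0,0.003,0.23,0],
    [0,0.003,0.255,0],
    [0,0.003,0.265,0],
    [0,0.003,0.265,0],
  ],
)

```text
clock: 4.0
tcp_pos: [0.5478, 0.0064, 0.1415]
eef_rot: [0.459, -3.106, -0.001]
force: [0.6, 0.7, -0.4]
finger_gap: 0.005
```

```bash
python3 - <<'E'
from h import *
for n in ['side','wrist']: f=cams.grab_frame(n);save(f,n+'2.png')
a=cv2.imread('pics/side2.png')
cv2.imwrite('pics/s2c.png',cv2.resize(a[110:240,230:410],None,fx=4.2,fy=4.2,interpolation=3))
s=status.read_state();print(s['clock'],s['tcp_pos'],s['force'])
E
```

```text
4.1 [0.54916923 0.00627739 0.14354404] [-0.28997454  0.31841947  1.41233612]
```

View pics/wrist2.png

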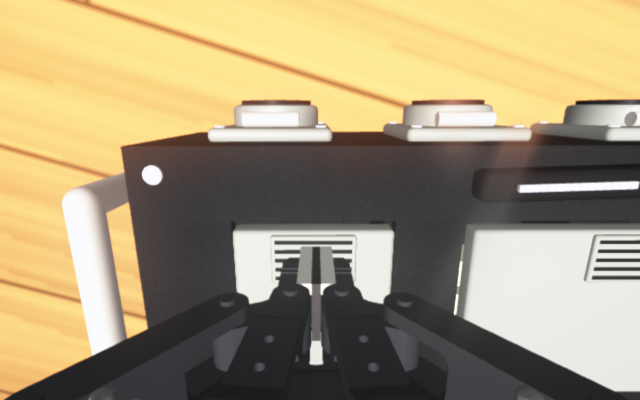

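View pics/s2c.png

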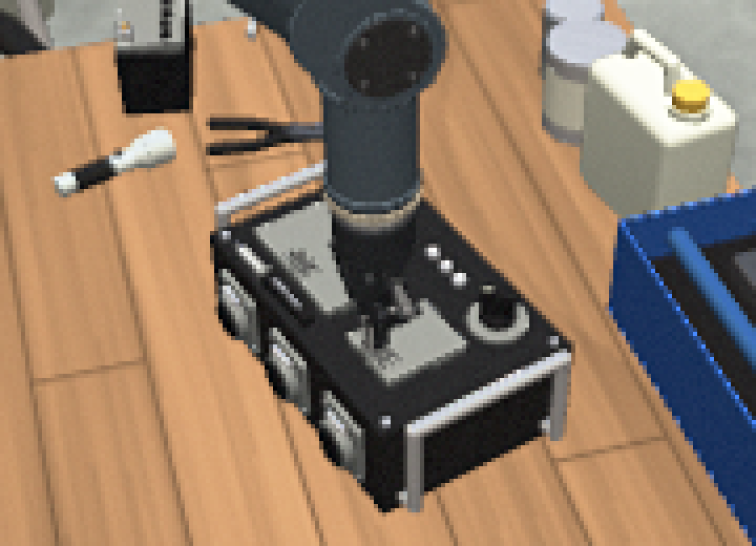

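>>> step_arm(
  targets=[
    [0,0,0.006,0],
    [0,0,0.012,0],
    [0,0,0.016,0],
    [0,0,0.0185,0],
    [0,0,0.0185,0],
  ],
)

```text
clock: 4.52
tcp_pos: [0.5495, 0.0063, 0.1326]
eef_rot: [-0.458, 3.106, 0.0]
force: [-0.3, -0.1, 2.1]
finger_gap: 0.003
```

```bash
python3 - <<'E'
from h import *
f=cams.grab_frame('wrist');save(f,'w3.png')
for i in range(4):
  s=status.read_state();print(s['clock'],s['tcp_pos'],s['force']);cams.grab_frame('wrist')
E
```

```text
4.5667 [0.54954638 0.00634125 0.13273061] [ 0.6866821  -0.12418949  1.74416932]
4.6167 [0.54949453 0.00630981 0.1327191 ] [0.78147653 0.08499877 2.5583841 ]
4.6667 [0.54953409 0.00629911 0.13275829] [1.23003491 0.32547757 2.6927274 ]
4.7167 [0.54951495 0.00632977 0.13270793] [ 0.78869109 -0.18960429  1.93863417]
```

View pics/w3.png

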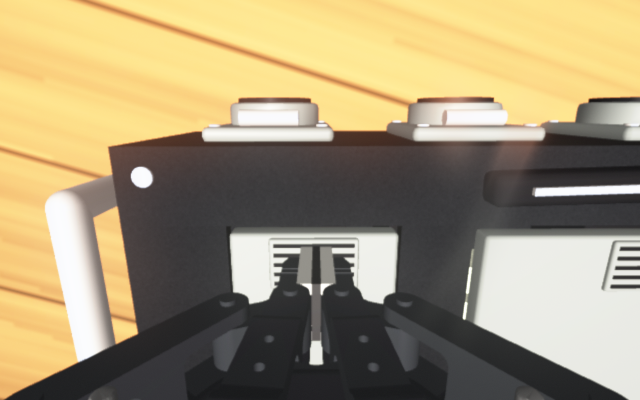

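>>> step_arm(
  targets=[
    [0,0,0.002,0],
    [0,0,0.004,0],
    [0,0,0.005,0],
    [0,0,0.005,0],
    [0,0,0.005,0],
  ],
)

```text
clock: 5.18
tcp_pos: [0.5494, 0.0063, 0.1296]
eef_rot: [-0.458, 3.106, 0.0]
force: [-0.4, -0.2, 4.0]
finger_gap: 0.001
```

```bash
python3 - <<'E'
from h import *
for i in range(3):
  s=status.read_state();print(s['clock'],s['tcp_pos'],s['force']);cams.grab_frame('wrist')
E
```

```text
5.1833 [0.54938293 0.00625849 0.1295742 ] [-0.35543963 -0.22235554  3.96418574]
5.2333 [0.5493884  0.00629343 0.12960785] [-0.01873169 -0.51233634  2.77839588]
5.2833 [0.54937864 0.00627392 0.1296257 ] [0.14597224 0.71806218 1.95582291]
```

>>> step_arm(
  targets=[
    [0,0,0.0008,0],
    [0,0,0.0013,0],
    [0,0,0.0013,0],
  ],
)

```text
clock: 5.58
tcp_pos: [0.5494, 0.0063, 0.1293]
eef_rot: [-0.458, 3.106, 0.0]
force: [-0.6, 0.4, 7.9]
finger_gap: 0.0
```

```bash
python3 - <<'E'
from h import *
for i in range(2):
  s=status.read_state();print(s['clock'],s['tcp_pos'],s['force']);f=cams.grab_frame('wrist')
save(f,'w4.png')
E
```

```text
5.5833 [0.549447   0.00625929 0.12925648] [-0.56223042  0.36562756  7.91617723]
5.6333 [0.54943247 0.00629072 0.12927718] [-2.08808336 -0.25637018  7.2258099 ]
```

>>> step_arm(
  targets=[
    [0,0,-0.03,0],
    [0.02,0,-0.09,0],
    [0.05,0,-0.15,0],
    [0.08,0,-0.21,0],
    [0.1,0,-0.27,0],
    [0.12,0,-0.32,0],
    [0.12,0,-0.32,0],
    [0.12,0,-0.32,0],
    [0.12,0,-0.32,0],
    [0.12,0,-0.32,0],
    [0.12,0,-0.32,0],
    [0.12,0,-0.32,0],
    [0.12,0,-0.32,0],
    [0.12,0,-0.32,0],
    [0.12,0,-0.32,0],
    [0.12,0,-0.32,0],
  ],
)

```text
clock: 7.02
tcp_pos: [0.4801, -0.0146, 0.321]
eef_rot: [-0.458, 3.106, 0.0]
force: [0.4, -0.6, 0.6]
finger_gap: -0.003
```

```bash
python3 - <<'E'
from h import *
ims=[]
for n in ['scene','side','wrist']:
    f=cams.grab_frame(n);save(f,n+'5.png');ims.append(f['image'])
    if n!='wrist': print([ (round(d['score'],2),np.round(d['point'],3)) for d in models.recognise(f,'fuse_hatch_pad')[:2]])
a=cv2.resize(ims[0][170:310,240:420],(400,311));b=cv2.resize(ims[1][110:240,230:410],(400,289));c=cv2.resize(ims[2],(400,250))
o=np.zeros((600,800,3),np.uint8);o[:311,:400]=a;o[:289,400:]=b;o[320:570,:400]=c
cv2.imwrite('pics/m5.png',o[:,:,::-1])
s=status.read_state();print(s['clock'],s['tcp_pos'],s['force'])
E
```

```text
[(0.87, array([0.611, 0.027, 0.184])), (0.58, array([0.374, 0.508, 0.032]))]
[(0.45, array([0.605, 0.011, 0.196]))]
7.2667 [ 0.48007069 -0.01459521  0.32113465] [-0.18098537  0.61446653  0.42847714]
```

View pics/m5.png

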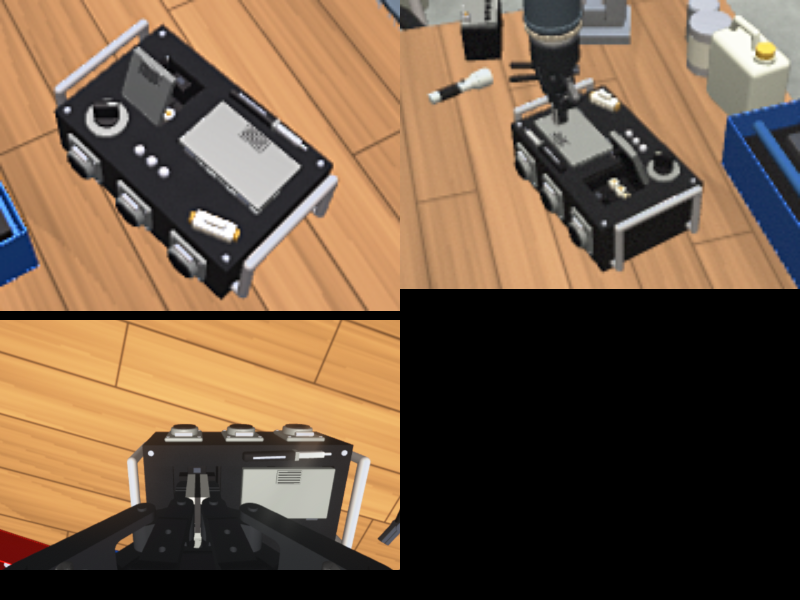

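The hatch is standing open (scene view, pad at about (150,75) in the mosaic). The wide hatch is shut, and the tester and carrier haven't moved. I'll wait a second and check again.

>>> step_arm(
  targets=[
    [0,0,0,0],
    [0,0,0,0],
    [0,0,0,0],
    [0,0,0,0],
    [0,0,0,0],
    [0,0,0,0],
    [0,0,0,0],
    [0,0,0,0],
    [0,0,0,0],
    [0,0,0,0],
    [0,0,0,0],
    [0,0,0,0],
  ],
)

```text
clock: 8.27
tcp_pos: [0.4801, -0.0146, 0.3212]
eef_rot: [-0.458, 3.106, 0.0]
force: [0.5, -0.5, 1.3]
finger_gap: -0.002
```

```bash
python3 - <<'E'
from h import *
f=cams.grab_frame('scene');save(f,'scene6.png');g=cv2.imread('pics/scene5.png');z=cv2.imread('pics/scene0.png')
im=f['image'][:,:,::-1]
print('diff 5-6 over box',np.abs(im.astype(int)-g)[170:310,240:420].max())
c=np.hstack([cv2.resize(x[170:310,240:420],(400,311)) for x in (z,im)]);cv2.imwrite('pics/m6.png',c)
q=[.5812,.1015,.2925];cc,ss=np.cos(q[2]),np.sin(q[2])
for th in (1.0,1.25): # top edge corners
  for y in (-120,-44):
    x=20-92*np.cos(th);p=[q[0]+(cc*x-ss*y)/1e3,q[1]+(ss*x+cc*y)/1e3,.127+.092*np.sin(th)+.006*np.cos(th)]
    u=proj(f,p);print(th,y,(np.array(u)-[240,170])*400/180)
print(status.read_state()['force'])
E
```

```text
diff 5-6 over box 6
1.0 -120 [146.91003212  41.02812415]
1.0 -44 [185.37368799  73.39179447]
1.25 -120 [136.10451539  46.04919899]
1.25 -44 [174.81666691  78.98817454]
[-0.35304011 -0.42644131  0.43798355]
```

View pics/m6.png

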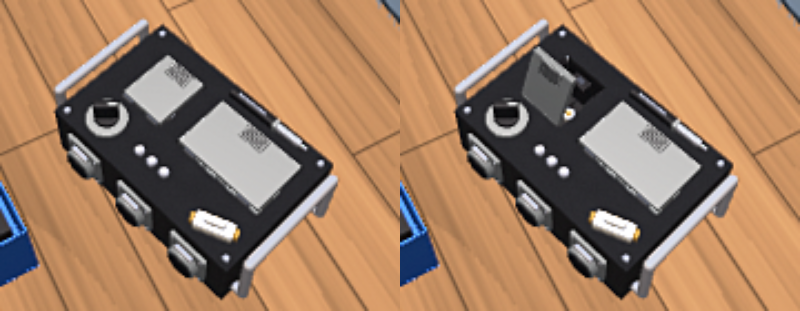

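The hatch's top edge runs from about (137,46) to (176,78), which matches the prediction for 1.25 rad. Nothing changed over the last second and the rest of the box looks as it did at the start, so I'm handing in.

```bash
python3 -c "
from plant import r
print(r.hand_in())"
```

```text
the job is handed in; nothing more can be done
None
```

The narrow fuse hatch is standing open by itself, and the job was handed in at about 8.3 s of the 32 s. I pressed its pad once with the closed fingers, as far as the stop (about 8 N at most), then drew up and back so that it sprang open.

**Last checks**
- **Hatch angle:** in the scene picture the top edge lies where 1.25 rad predicts. The picture did not change over the box for more than a second after that.
- **Rest of the box:** the wide hatch, main switch, tester and fuse carrier look the same as at the start. I did not compare the things on the bench one by one, but the arm only passed above that side.
- **Robot:** the arm is clear of the box, with about 0 N at the wrist.

**Disagreement:** the side camera placed the pad about 12 mm away in y from where the scene camera did. The wrist camera agreed with the scene camera to about 2 mm, so I used that position, and the wrist picture confirmed the fingers were on the pad before I pressed.

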